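# Put the brittle ceramic dough cutter away in its block

### The arm

A 6-joint arm with a two-finger parallel gripper is mounted at the origin on the work surface. World frame = base frame: x ahead of the robot, y to its left, z up, the work surface at z = 0. Lengths are in m, angles in rad, forces in N, time in s.
With the tool pointing down it reaches from about 0.35 to 0.975 m from the base axis. Payload 4.9 kg.
Tool frame: the origin (TCP) lies at the very end of the fingers, on their centre line; the grasp point (between the pads) lies 19 mm behind it; z points along the fingers, y is the line along which they close (so a half turn about z gives the same grasp; the last joint's range is limited). The gripper opens to 85 mm and grips with 20 to 120 N. Pads are 22 mm wide; open, the fingers measure 114 mm over their backs; the gripper's body (76 mm by 85 mm) begins 54 mm behind the grasp point. The pads swing forward as they close: fully open they stand 13 mm farther back than shut.
Start: joints at [1.185, 0.053, 1.613, -0, 1.476, -0.119], TCP at [0.165, 0.603, 0.231] pointing down, gripper open.
Joint ranges: [-3.01, 3.01], [-1.01, 2.22], [0.06, 2.58], [-1.02, 4.17], [0.09, 2.62], [-3.14, 3.14]. Speed limits (rad/s): [2.57, 2.57, 3.14, 3.14, 3.14, 3.14].

### API

Orientations are given as a unit quaternion [w, x, y, z].
In Python, from plant import monitor, vision, manip gives the robot as it stands. The module is installed in compiled form; this text tells all that it offers.
- The arm moves only by the tool arm_command, never from a script. Its argument "rows" is a list of rows, each a list of 3 entries, a list of its own where there are three numbers: the finger opening in mm, from 0 to 85.4, then the shift along the world's x, y, z in units of 30 cm (1.0 is 30 cm), then the turn, a rotation vector about the world's x, y, z in units of pi/2 rad (1.0 is pi/2 rad). In form: [[claw, [x, y, z], [wx, wy, wz]], ...]. A call has 1 to 12 rows; each row is the pose to reach, as a shift and turn from the pose commanded when the call began; what a row does not reach only later rows make up. A row lasts 1/12 s, in which the tool goes at most 41.7 mm and 7.16 degrees, less where a joint would pass 70% of its speed; a pose out of reach is approached as far as the arm can. A call with a number of a shift or a turn outside -1 to 1 is refused whole. A call with a gripper value outside its range is refused whole. The fingers move at their own pace and stop on an object; the grip force is fixed at half the most. Time passes only in rows, so rows that repeat a pose let the fingers close. It gives the time, the measured TCP pose, the force, the opening and the grip force at its end, in the units of the state.
- monitor.state(): the state, without advancing time (a new reading comes with each control period).
- vision.grab_frame(name): name is "scene" or "top" or "wrist"; returns a dict with "color" (420x560x3 uint8, red, green, blue), "z_map" (420x560 float32, m along the optical axis (not along the pixel's ray), 0 where there is no reading), "mtx" (3x3 intrinsics, pixels), "R" (3x3) and "t" (3): a world point X has camera coordinates R X + t. Camera axes: x right, y down, z forward; pixel columns grow to the right and rows downward; lengths in m; the calibration is good to about 2 mm. The wrist camera is an equidistant fisheye: a pixel r from the principal point sees the ray r / f radians off the axis. A picture is of the moment at which its call begins.
- manip.job_done(): hands the job in; it is judged then, once.
The state is a dict: "time": time; "joint_pos": joint angles; "joint_vel": joint speeds; "joint_efforts": joint torques, N m; "tool_pos": TCP position; "tool_rot": TCP orientation; "contact_force": force on the tool from outside, world axes, zero at the start; "ft_torque": the same for the moment, N m; "gripper_width": opening from 0.0 (shut) to 1.0 (fully open); "grasp_force": force on a finger pad.
Only numpy, scipy, OpenCV 4.12 (cv2) and the standard library are available. Lean on these libraries where they do the work, as an engineer would, in place of code of your own. Each camera call takes 0.05 s, during which the arm holds its last target. There are 200 camera calls.

### The job

Put the red-handled ceramic dough cutter away: lift it out of the drying rack by its handle and slide it, blade down and edgewise, all the way into the slot of the wooden block, then let go of it. It is brittle, so take it with the lightest grip that will hold it (20 to 30 N is plenty, never over 50 N a finger), keep it upright, do not let it fall, and ease it in and out without knocking or pressing it hard against anything (never over 40 N). Leave the yellow scraper in the rack and everything else where it is.

Things in the scene. Friction and masses are not known exactly. Their poses are not given: they have to be found in the camera images.
- cutter: Ceramic dough cutter, about 160 g, standing upright on its blade edge in one of the rack's two slots (either one). White blade 110 mm long (x), 4 mm thick (y), z 0 to 84 mm; red handle along its top, 112 mm (x) by 20 mm thick (y), z 80 to 112 mm. Origin: middle of the blade's lower edge; z up. It is symmetrical, so either way round is the same. Grip the handle from above, across y.
- rack: Drying rack, fixed: white tray 170 mm (x) by 200 mm (y), 16 mm high rim, floor 6 mm thick, with two pairs of steel wire hoops 60 mm high. The two slots run along x at y = +45 and -45 mm, each 8 mm wide and about 123 mm long between its end wires. Tools stand on the tray floor. Origin: centre of the underside.
- block: Wooden block, fixed, 150 mm (x) by 60 mm (y), 75 mm high, with one slot in its top along x. Origin: centre of the underside.
- block_slot (a point): Centre of the slot's floor in the wooden block, 20 mm above the counter; axes as the block's: x along the slot, y across it, z up. The slot is 122 mm long (x), 8 mm wide (y), 55 mm deep; the last 8 mm of its long sides bevel out to 18 mm wide at the mouth. With the cutter fully in, the cutter's origin lies at this point and its handle stands 25 mm clear of the block.
- yellow_scraper: Yellow silicone bowl scraper standing in the other rack slot, 100 mm (x), blade 5 mm thick, grip 14 mm thick (y), 96 mm high. Origin: middle of its lower edge. Not to be moved.
- bowl: Round glass bowl, rim radius 80 mm, 70 mm high; origin at the centre of its underside. Not to be moved.
- whisk: Flat stainless steel whisk lying along its y axis, 280 mm long, 60 mm wide, 16 mm high; origin near its middle, on the counter. Not to be moved.
- spoon_rest: Wooden spoon rest with a dark spoon in it, 90 mm (x) by 200 mm (y), 24 mm high; origin at the centre of its underside. Not to be moved.
There are look-alikes about, which are no part of the job. Several things have the shape of the block; the one meant has the colours described above. There is more than one size of the cutter; the job needs the larger.

How it is judged:
On the way, in this order (a step that is already met when the one before it is completed fails the run):
1. the cutter is lifted upright out of the rack, its edge above the wires (z of cutter in the frame of rack above 0.065 m and contact force between the fingers and cutter above 0.5 N), for 0.1 s.
2. the cutter, still held, is part way down in the slot of the block (x of cutter in the frame of block_slot between -0.009 and 0.009 m and y of cutter in the frame of block_slot between -0.006 and 0.006 m and angle between the y axis of cutter and the y axis of block_slot, either way round below 0.12 rad and angle between cutter's own z axis and vertical below 0.12 rad and z of cutter in the frame of block_slot between 0.004 and 0.05 m and contact force between the fingers and cutter above 0.5 N), for 0.05 s.
At the end, for the whole second after the job is handed in: The cutter is released and at rest in the slot: lower edge within 4 mm of the slot floor, within 9 mm along and 6 mm across the slot centre, aligned and upright within 0.12 rad; the yellow scraper (upright within 0.2 rad), bowl, whisk and spoon rest within 25 mm of their starts (x of cutter in the frame of block_slot between -0.009 and 0.009 m and y of cutter in the frame of block_slot between -0.006 and 0.006 m and angle between the y axis of cutter and the y axis of block_slot, either way round below 0.12 rad and angle between cutter's own z axis and vertical below 0.12 rad and z of cutter in the frame of block_slot between -0.003 and 0.004 m and linear speed of cutter below 0.02 m/s and distance of each of yellow_scraper, bowl, whisk, spoon_rest from where it was at the start of the episode below 0.025 m and angle between yellow_scraper's own z axis and vertical below 0.2 rad); the robot touches nothing.
It fails at once if the cutter is squeezed or struck by the fingers with more than 120 N in all (both fingers together) (contact force between the fingers and cutter above 120 N).
It fails at once if the cutter is knocked or pressed against the rack, the block or another thing with more than 40 N (contact force between cutter and rack above 40 N or contact force between cutter and block above 40 N or contact force between cutter and yellow_scraper above 40 N or contact force between cutter and bowl above 40 N or contact force between cutter and whisk above 40 N or contact force between cutter and spoon_rest above 40 N).
It fails at once if the cutter falls: faster than 0.4 m/s while not held (linear speed of cutter above 0.4 m/s and contact force between the fingers and cutter below 0.1 N).
It fails at once if the cutter is tipped more than 0.5 rad from upright (angle between cutter's own z axis and vertical above 0.5 rad).
It fails at once if the yellow scraper, bowl, whisk or spoon rest is shifted more than 25 mm (distance of any of yellow_scraper, bowl, whisk, spoon_rest from where it was at the start of the episode above 0.025 m).
It also fails if it takes over 40 s, if anything falls off the work surface, if the arm or the gripper's body presses on something with over 40 N, if the wrist force passes 120 N, or if a joint passes its speed limit or range.

## Working session

There is one attempt and no reset: what is moved stays moved. The work goes in short steps, Python scripts to look and compute and a tool call to move; the robot and the scene stay as the last step left them, time stands still between calls to the robot, and variables do not carry over. Pictures are saved under pics/ and viewed, at most 10 in all, crops included, and the job is handed in when it is done.

Besides the shell and the picture viewer there is one more tool, called by a JSON object that holds its "name" and its "arguments", one argument or row to a line. arm_command: Moves the arm, as the interface text tells. Shifts and turns lie within -1 to 1; 1 stands for 30 cm of shift or pi/2 rad of turn. Its arguments: {"type":"object","properties":{"rows":{"type":"array"}},"required":["rows"]}

```bash
mkdir -p pics; cat > h.py <<'E'
import numpy as np, cv2, pickle
from plant import monitor, vision, manip
def grab(n,tag=None):
    f=vision.grab_frame(n); 
    f={k:(np.array(v)) for k,v in f.items()}
    pickle.dump(f,open(f'{tag or n}.pkl','wb')); return f
def load(n): return pickle.load(open(f'{n}.pkl','rb'))
def save(img,name): cv2.imwrite(f'pics/{name}.png',cv2.cvtColor(img,cv2.COLOR_RGB2BGR))
def rays(f,uv,fish=False):
    uv=np.atleast_2d(uv).astype(float);K=f['mtx']
    x=(uv[:,0]-K[0,2])/K[0,0];y=(uv[:,1]-K[1,2])/K[1,1]
    if fish:
        th=np.hypot(x,y);s=np.where(th>1e-9,np.sin(th)/np.maximum(th,1e-9),1)
        d=np.c_[x*s,y*s,np.cos(th)]
    else: d=np.c_[x,y,np.ones(len(x))]
    return -f['R'].T@f['t'], d@f['R']
def onplane(f,uv,z,fish=False):
    c,d=rays(f,uv,fish); return c+d*((z-c[2])/d[:,2])[:,None]
def cloud(f):
    z=f['z_map'];v,u=np.indices(z.shape)
    c,d=rays(f,np.c_[u.ravel(),v.ravel()])
    return (c+d*z.reshape(-1,1)).reshape(*z.shape,3)
E
python3 - <<'E'
from h import *
for n in('scene','top'):
    f=grab(n); save(f['color'],n+'0'); print(n,f['mtx'].tolist(),(-f['R'].T@f['t']).round(3),f['R'].round(2).tolist())
E
```

```text
scene [[386.2314902321562, 0.0, 282.59148916843935], [0.0, 386.2314902321562, 215.21500172409662], [0.0, 0.0, 1.0]] [ 1.019 -0.323  1.053] [[0.62, 0.79, 0.01], [0.69, -0.54, -0.48], [-0.38, 0.3, -0.88]]
top [[425.31718044037655, 0.0, 280.8046689423682], [0.0, 425.31718044037655, 209.88395132071844], [0.0, 0.0, 1.0]] [0.47  0.021 1.122] [[0.01, -1.0, 0.01], [-0.99, -0.02, -0.11], [0.11, -0.0, -0.99]]
```

View pics/top0.png

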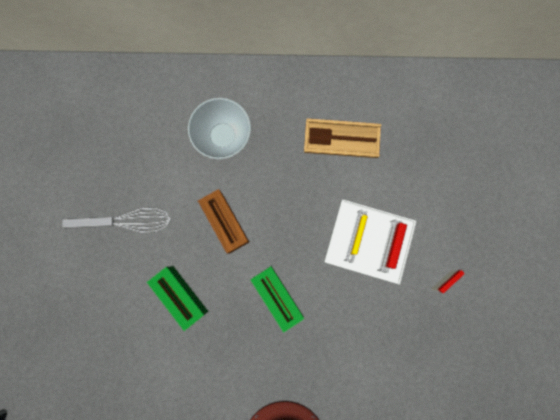

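View pics/scene0.png

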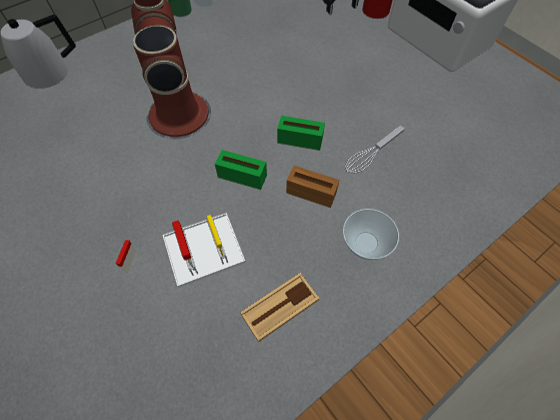

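Top view: the block-shaped things are brown wood (223,221), green (178,297) and green (277,298). Only the brown one is wooden. The red handles are the large one in the rack (397,246) and a small one on the counter (451,281). The large one in the rack is the cutter, and the yellow scraper stands at (358,235). I'll confirm this with one crop while I measure.

```bash
cat > m.py <<'E'
from h import *
from scipy import ndimage
def red(f):
    h=cv2.cvtColor(f['color'],cv2.COLOR_RGB2HSV);H,S,V=[h[...,i].astype(int) for i in range(3)]
    return ((H<6)|(H>174))&(S>180)&(V>110)
def brown(f):
    h=cv2.cvtColor(f['color'],cv2.COLOR_RGB2HSV);H,S,V=[h[...,i].astype(int) for i in range(3)]
    return (H>=7)&(H<17)&(S>140)&(V>90)
def rect(P):
    (c,s,a)=cv2.minAreaRect((P[:,:2]*1000).astype(np.float32)); 
    if s[0]<s[1]: s=s[::-1];a+=90
    return np.round(c,1),np.round(s,1),round((a+90)%180-90,1)
E
python3 - <<'E'
from m import *
for n in('top','scene'):
    f=load(n);C=cloud(f)
    for nm,m,zt in(('red',red(f),.118),('brown',brown(f),.075)):
        l,k=ndimage.label(m)
        for i in range(1,k+1):
            q=l==i
            if q.sum()<60: continue
            v,u=np.nonzero(q);P=C[q];zz=np.percentile(P[:,2],[5,50,95]).round(4)
            if not -.8<P[:,1].mean()<.8: continue
            T=P[abs(P[:,2]-zz[2])<.006]
            print(n,nm,'px',u.mean().round(1),v.mean().round(1),q.sum(),'z',zz,'cloudtop',rect(T),'plane',zt,rect(onplane(f,np.c_[u,v],zt)))
f=load('top');save(cv2.resize(f['color'][180:340,140:480],None,fx=2.3,fy=2.3,interpolation=cv2.INTER_CUBIC),'crop')
E
```

```text
top red px 396.0 245.3 391 z [0.1055 0.1162 0.1195] cloudtop (array([ 500.6, -258.2]), array([106.7,  17.7]), -15.6) plane 0.118 (array([ 501. , -256.2]), array([106.7,  20.6]), -15.6)
top red px 450.9 281.2 164 z [0.0684 0.0726 0.0759] cloudtop (array([ 416.6, -402.8]), array([70.4, 13. ]), -48.5) plane 0.118 (array([ 418.9, -383.5]), array([67.4, 12.9]), -45.8)
top brown px 223.3 221.2 1287 z [0.02   0.0728 0.0765] cloudtop (array([556.3, 160.7]), array([147.4,  58.4]), 30.5) plane 0.075 (array([555.5, 159.1]), array([149.5,  59.5]), 30.6)
scene red px 180.6 238.1 260 z [0.1122 0.1176 0.1208] cloudtop (array([ 500.8, -258.7]), array([109.3,  17.7]), -15.1) plane 0.118 (array([ 501.5, -258.5]), array([109. ,  18.6]), -15.0)
scene red px 122.3 251.6 105 z [0.0713 0.074  0.0763] cloudtop (array([ 415.9, -402.7]), array([70.4, 13.1]), -46.0) plane 0.118 (array([ 443.3, -399.1]), array([67.2, 11.5]), -47.3)
scene brown px 313.1 180.3 623 z [0.0712 0.0751 0.0782] cloudtop (array([556.1, 162.3]), array([148.8,  62.5]), 29.8) plane 0.075 (array([556. , 162.8]), array([148.3,  59.7]), 30.3)
```

View pics/crop.png

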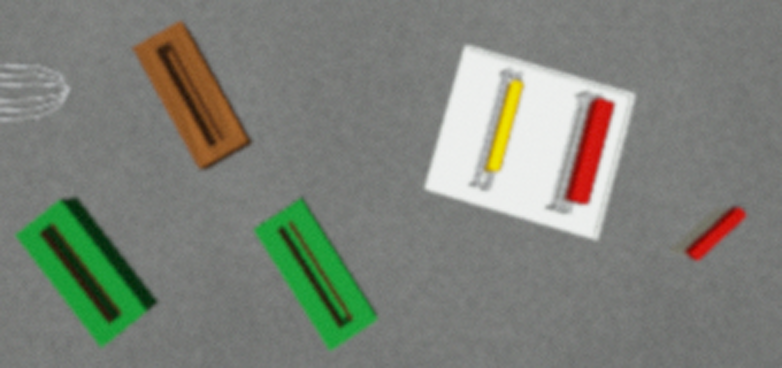

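The crop confirms it: the brown wooden block, and the large red cutter in the rack's right slot with the yellow scraper in the other. The sizes match too: handle about 110x19 mm with its top at 0.118, block about 149x60 mm with its top at 0.075. The small red one is only 70 mm long.

```bash
cat > go.py <<'E'
import sys
from h import *
from scipy.spatial.transform import Rotation as R
def plan(x,y,z,ax):  # ax: desired handle yaw deg; tool y is perpendicular
    s=monitor.state();w,a,b,c=s['tool_rot'];r=R.from_quat([a,b,c,w]);p=np.array(s['tool_pos'])
    Y=r.as_matrix()[:,1];Z=r.as_matrix()[:,2];yaw=np.degrees(np.arctan2(Y[1],Y[0]))
    best=None
    for t in(ax+90,ax-90):
        d=(t-yaw+180)%360-180
        if best is None or abs(d)<abs(best[0]): best=(d,t)
    t=np.radians(best[1]);yy=np.array([np.cos(t),np.sin(t),0]);zz=np.array([0,0,-1.])
    D=R.from_matrix(np.c_[np.cross(yy,zz),yy,zz])*r.inv()
    print('t',s['time'],'pos',p.round(4),'yawY',yaw.round(2),'Z',Z.round(4),'j',np.round(s['joint_pos'],2),'F',np.round(s['contact_force'],2),'w',s['gripper_width'],'g',s['grasp_force'])
    print('shift',((np.array([x,y,z])-p)/.3).round(4),'turn',(D.as_rotvec()/(np.pi/2)).round(4))
if __name__=='__main__': plan(*map(float,sys.argv[1:]))
E
python3 go.py 0.501 -0.258 0.23 -15.3
```

```text
t 0.1 pos [0.1646 0.6024 0.2302] yawY 74.71 Z [-7.0e-04 -1.7e-03 -1.0e+00] j [ 1.18  0.05  1.61  0.    1.48 -0.12] F [-0.61  0.12 -0.66] w 0.999552886568522 g 0.0
shift [ 1.1215e+00 -2.8679e+00 -6.0000e-04] turn [ 0.0011 -0.0005 -0.0001]
```

{"name": "arm_command", "arguments": {
  "rows": [
    [85,[0.08,-0.1,0],[0,0,0]],
    [85,[0.16,-0.2,0],[0,0,0]],
    [85,[0.24,-0.3,0],[0,0,0]],
    [85,[0.32,-0.4,0],[0,0,0]],
    [85,[0.4,-0.5,0],[0,0,0]],
    [85,[0.48,-0.6,0],[0,0,0]],
    [85,[0.56,-0.7,0],[0,0,0]],
    [85,[0.6,-0.8,0],[0,0,0]],
    [85,[0.65,-0.9,0],[0,0,0]],
    [85,[0.7,-1,0],[0,0,0]]
  ]
}}

```text
time: 0.93
tool_pos: [0.375, 0.3012, 0.2308]
tool_rot: [-0.0, 0.133, 0.991, -0.0]
contact_force: [0.2, 0.0, 0.3]
gripper_width: 0.994
grasp_force: 0.0
```

{"name": "arm_command", "arguments": {
  "rows": [
    [85,[0.05,-0.1,0],[0,0,0]],
    [85,[0.1,-0.2,0],[0,0,0]],
    [85,[0.15,-0.3,0],[0,0,0]],
    [85,[0.2,-0.4,0],[0,0,0]],
    [85,[0.25,-0.5,0],[0,0,0]],
    [85,[0.3,-0.6,0],[0,0,0]],
    [85,[0.34,-0.7,0],[0,0,0]],
    [85,[0.38,-0.8,0],[0,0,0]],
    [85,[0.42,-0.9,0],[0,0,0]],
    [85,[0.42,-1,0],[0,0,0]]
  ]
}}

```text
time: 1.77
tool_pos: [0.5016, 0.0011, 0.2308]
tool_rot: [-0.0, 0.133, 0.991, 0.0]
contact_force: [0.7, 0.1, 0.1]
gripper_width: 0.995
grasp_force: 0.0
```

{"name": "arm_command", "arguments": {
  "rows": [
    [85,[0,-0.1,0],[0,0,0]],
    [85,[0,-0.2,0],[0,0,0]],
    [85,[0,-0.3,0],[0,0,0]],
    [85,[0,-0.4,0],[0,0,0]],
    [85,[0,-0.5,0],[0,0,0]],
    [85,[0,-0.6,0],[0,0,0]],
    [85,[0,-0.7,0],[0,0,0]],
    [85,[0,-0.8,0],[0,0,0]],
    [85,[0,-0.87,0],[0,0,0]],
    [85,[0,-0.87,0],[0,0,0]],
    [85,[0,-0.87,0],[0,0,0]]
  ]
}}

```text
time: 2.68
tool_pos: [0.5003, -0.2587, 0.2306]
tool_rot: [-0.001, 0.134, 0.991, 0.001]
contact_force: [0.8, 0.3, 0.3]
gripper_width: 0.995
grasp_force: 0.0
```

```bash
python3 go.py 0.501 -0.258 0.23 -15.3; python3 - <<'E'
from m import *
f=grab('wrist');save(f['color'],'wrist0');print(f['mtx'].tolist(),(-f['R'].T@f['t']).round(3))
l,k=ndimage.label(red(f))
for i in range(1,k+1):
    q=l==i
    if q.sum()<60: continue
    v,u=np.nonzero(q);print(u.mean(),v.mean(),q.sum(),rect(onplane(f,np.c_[u,v],.118,True)))
E
```

```text
t 2.6833 pos [ 0.5003 -0.2587  0.2306] yawY 74.6 Z [-0.0011  0.0012 -1.    ] j [-0.61 -0.09  1.76  0.    1.48 -1.91] F [0.76 0.26 0.32] w 0.9948585538028117 g 0.0
shift [ 0.0023  0.0023 -0.0019] turn [-0.0008 -0.0007  0.0011]
[[325.19226210127806, 0.0, 276.0180497516066], [0.0, 325.19226210127806, 204.38432544220655], [0.0, 0.0, 1.0]] [ 0.429 -0.239  0.374]
117.36147757255937 143.75593667546175 758 (array([ 416.6, -376.7]), array([63.5, 12.7]), -51.2)
274.596018735363 193.8345042935207 2562 (array([ 498.2, -259. ]), array([108.9,  16.5]), -15.5)
```

View pics/wrist0.png

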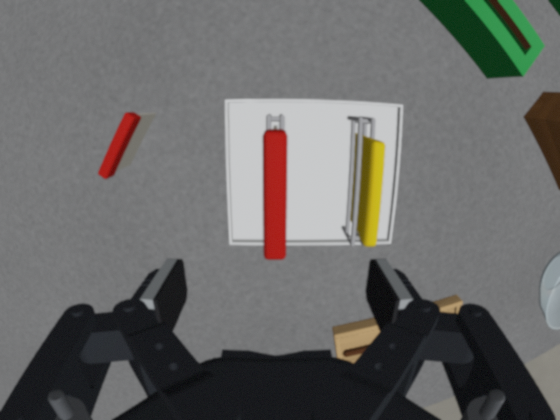

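The wrist view shows the cutter handle (275,194) centred between the fingers and the scraper (371,190) well clear. Two views and the wrist camera agree within 2 mm, so I'll descend.

{"name": "arm_command", "arguments": {
  "rows": [
    [60,[0,0.002,-0.06],[0,0,0.001]],
    [50,[0,0.002,-0.14],[0,0,0.001]],
    [45,[0,0.002,-0.22],[0,0,0.001]],
    [45,[0,0.002,-0.3],[0,0,0.001]],
    [45,[0,0.002,-0.37],[0,0,0.001]],
    [45,[0,0.002,-0.43],[0,0,0.001]],
    [45,[0,0.002,-0.47],[0,0,0.001]],
    [40,[0,0.002,-0.483],[0,0,0.001]],
    [35,[0,0.002,-0.483],[0,0,0.001]],
    [30,[0,0.002,-0.483],[0,0,0.001]]
  ]
}}

```text
time: 3.57
tool_pos: [0.5014, -0.2574, 0.0874]
tool_rot: [0.001, 0.132, 0.991, -0.0]
contact_force: [-0.4, -0.5, 0.6]
gripper_width: 0.354
grasp_force: 0.0
```

{"name": "arm_command", "arguments": {
  "rows": [
    [26,[0,0,0],[0,0,0]],
    [24,[0,0,0],[0,0,0]],
    [22,[0,0,0],[0,0,0]],
    [21,[0,0,0],[0,0,0]],
    [21,[0,0,0],[0,0,0]]
  ]
}}

```text
time: 3.98
tool_pos: [0.501, -0.2577, 0.0869]
tool_rot: [0.0, 0.132, 0.991, -0.0]
contact_force: [1.0, 0.2, -0.2]
gripper_width: 0.247
grasp_force: 0.0
```

{"name": "arm_command", "arguments": {
  "rows": [
    [20.5,[0,0,0],[0,0,0]],
    [20.2,[0,0,0],[0,0,0]],
    [20,[0,0,0],[0,0,0]],
    [20,[0,0,0],[0,0,0]]
  ]
}}

```text
time: 4.32
tool_pos: [0.5009, -0.2581, 0.0869]
tool_rot: [0.0, 0.132, 0.991, -0.001]
contact_force: [-1.1, -1.2, 2.7]
gripper_width: 0.237
grasp_force: 10.0
```

{"name": "arm_command", "arguments": {
  "rows": [
    [19.7,[0,0,0],[0,0,0]],
    [19.7,[0,0,0],[0,0,0]],
    [19.7,[0,0,0],[0,0,0]]
  ]
}}

```text
time: 4.57
tool_pos: [0.501, -0.258, 0.0869]
tool_rot: [0.0, 0.132, 0.991, -0.001]
contact_force: [-1.0, -2.0, 4.4]
gripper_width: 0.23
grasp_force: 15.6
```

{"name": "arm_command", "arguments": {
  "rows": [
    [19.2,[0,0,0],[0,0,0]],
    [19.2,[0,0,0],[0,0,0]],
    [19.2,[0,0,0],[0,0,0]],
    [19.2,[0,0,0],[0,0,0]]
  ]
}}

```text
time: 4.9
tool_pos: [0.5011, -0.258, 0.087]
tool_rot: [0.0, 0.132, 0.991, -0.0]
contact_force: [-1.8, -3.5, 5.2]
gripper_width: 0.236
grasp_force: 25.4
```

{"name": "arm_command", "arguments": {
  "rows": [
    [19.2,[0,0,0.008],[0,0,0]],
    [19.2,[0,0,0.02],[0,0,0]],
    [19.2,[0,0,0.04],[0,0,0]],
    [19.2,[0,0,0.065],[0,0,0]],
    [19.2,[0,0,0.09],[0,0,0]],
    [19.2,[0,0,0.115],[0,0,0]],
    [19.2,[0,0,0.14],[0,0,0]],
    [19.2,[0,0,0.165],[0,0,0]],
    [19.2,[0,0,0.19],[0,0,0]],
    [19.2,[0,0,0.215],[0,0,0]],
    [19.2,[0,0,0.235],[0,0,0]],
    [19.2,[0,0,0.25],[0,0,0]]
  ]
}}

```text
time: 5.9
tool_pos: [0.5013, -0.2572, 0.1628]
tool_rot: [0.001, 0.132, 0.991, 0.0]
contact_force: [-0.0, -1.2, -1.4]
gripper_width: 0.232
grasp_force: 22.7
```

{"name": "arm_command", "arguments": {
  "rows": [
    [19.2,[0,0,0.025],[0,0,0]],
    [19.2,[0,0,0.055],[0,0,0]],
    [19.2,[0,0,0.09],[0,0,0]],
    [19.2,[0,0,0.12],[0,0,0]],
    [19.2,[0,0,0.14],[0,0,0]],
    [19.2,[0,0,0.15],[0,0,0]],
    [19.2,[0,0,0.15],[0,0,0]],
    [19.2,[0,0,0.15],[0,0,0]]
  ]
}}

```text
time: 6.57
tool_pos: [0.5007, -0.2575, 0.2063]
tool_rot: [-0.0, 0.132, 0.991, 0.0]
contact_force: [-0.1, 0.8, -2.0]
gripper_width: 0.234
grasp_force: 22.7
```

```bash
python3 go.py 0.556 0.161 0.206 30.4; python3 - <<'E'
from m import *
f=grab('wrist','w1');save(f['color'],'wrist1')
E
```

```text
t 6.5667 pos [ 0.5007 -0.2575  0.2063] yawY 74.8 Z [-1.e-04  1.e-04 -1.e+00] j [-0.61 -0.08  1.78  0.    1.44 -1.91] F [-0.11  0.85 -2.03] w 0.23366735161910937 g 22.67766684293747
shift [ 1.8430e-01  1.3949e+00 -1.1000e-03] turn [-0.000e+00 -1.000e-04  5.066e-01]
```

View pics/wrist1.png

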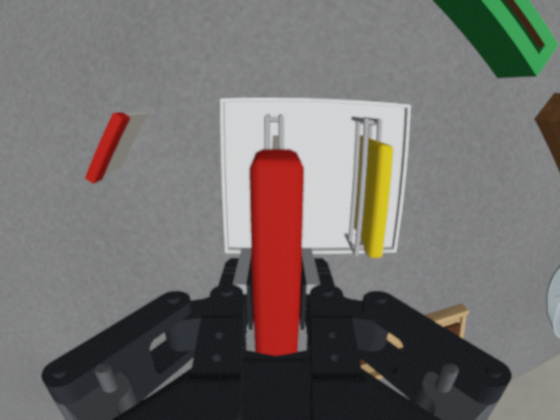

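The cutter is held upright and is clear of the rack, with the handle at (276,250) and the scraper untouched at (372,195). Next I'll carry it towards the block while turning.

{"name": "arm_command", "arguments": {
  "rows": [
    [19.2,[0,0.03,0],[0,0,0.01]],
    [19.2,[0.01,0.08,0],[0,0,0.03]],
    [19.2,[0.02,0.15,0],[0,0,0.05]],
    [19.2,[0.03,0.22,0],[0,0,0.08]],
    [19.2,[0.04,0.29,0],[0,0,0.11]],
    [19.2,[0.05,0.36,0],[0,0,0.14]],
    [19.2,[0.06,0.43,0],[0,0,0.17]],
    [19.2,[0.07,0.5,0],[0,0,0.2]],
    [19.2,[0.08,0.57,0],[0,0,0.23]],
    [19.2,[0.09,0.63,0],[0,0,0.25]],
    [19.2,[0.09,0.68,0],[0,0,0.26]],
    [19.2,[0.09,0.7,0],[0,0,0.26]]
  ]
}}

```text
time: 7.62
tool_pos: [0.5272, -0.0451, 0.2057]
tool_rot: [-0.001, -0.073, 0.997, 0.001]
contact_force: [-0.5, -0.0, -1.9]
gripper_width: 0.234
grasp_force: 22.7
```

{"name": "arm_command", "arguments": {
  "rows": [
    [19.2,[0,0.03,0],[0,0,0.01]],
    [19.2,[0.01,0.08,0],[0,0,0.03]],
    [19.2,[0.02,0.15,0],[0,0,0.05]],
    [19.2,[0.03,0.22,0],[0,0,0.08]],
    [19.2,[0.04,0.29,0],[0,0,0.11]],
    [19.2,[0.05,0.36,0],[0,0,0.14]],
    [19.2,[0.06,0.43,0],[0,0,0.17]],
    [19.2,[0.07,0.5,0],[0,0,0.2]],
    [19.2,[0.08,0.57,0],[0,0,0.23]],
    [19.2,[0.09,0.63,0],[0,0,0.246]],
    [19.2,[0.095,0.68,0],[0,0,0.246]],
    [19.2,[0.095,0.693,0],[0,0,0.246]]
  ]
}}

```text
time: 8.62
tool_pos: [0.5561, 0.162, 0.2061]
tool_rot: [-0.0, -0.263, 0.965, 0.0]
contact_force: [-0.0, 0.2, -3.1]
gripper_width: 0.231
grasp_force: 22.8
```

```bash
python3 go.py 0.556 0.161 0.206 30.4; python3 - <<'E'
from m import *
for n in('scene','top','wrist'):
    f=grab(n,n+'2');fish=n=='wrist'
    l,k=ndimage.label(red(f))
    for i in range(1,k+1):
        q=l==i
        if q.sum()<60: continue
        v,u=np.nonzero(q)
        if fish: print(n,'px',u.mean().round(1),v.mean().round(1),q.sum());continue
        P=cloud(f)[q];z=np.percentile(P[:,2],90);T=P[abs(P[:,2]-z)<.01];print(n,'px',u.mean().round(1),v.mean().round(1),q.sum(),z.round(4),rect(T),rect(onplane(f,np.c_[u,v],.237,fish)))
    if fish:
        l,k=ndimage.label(brown(f))
        for i in range(1,k+1):
            q=l==i
            if q.sum()>300: v,u=np.nonzero(q);print('brown',u.mean(),v.mean(),q.sum())
        save(f['color'],'wrist2')
save(cv2.resize(load('scene2')['color'][80:260,200:420],None,fx=3,fy=3,interpolation=cv2.INTER_CUBIC),'sc2')
E
```

```text
t 8.6167 pos [0.5561 0.162  0.2061] yawY 120.45 Z [-6.e-04  6.e-04 -1.e+00] j [ 0.15 -0.04  1.75  0.    1.43 -1.95] F [-0.04  0.21 -3.12] w 0.23089902337298007 g 22.76210367679596
shift [-0.0004 -0.0034 -0.0002] turn [-0.0004 -0.0004 -0.0006]
scene px 328.3 149.9 88 0.2388 (array([584.4, 177.4]), array([43.4, 20.1]), 36.7) (array([584.6, 176.9]), array([44.7, 18. ]), 28.8)
scene px 122.3 251.6 106 0.0765 (array([ 415.7, -403.1]), array([69. , 12.6]), -48.8) (array([ 516.6, -389.3]), array([58.7, 10. ]), -47.3)
top px 450.8 281.0 174 0.0752 (array([ 416.8, -402.4]), array([70.7, 12. ]), -47.8) (array([ 425.6, -335.8]), array([61.1, 12.1]), -47.8)
wrist px 276.4 250.8 9568
brown 280.9712270803949 150.15176304654443 3545
brown 34.266503667481665 237.96699266503668 818
```

View pics/wrist2.png

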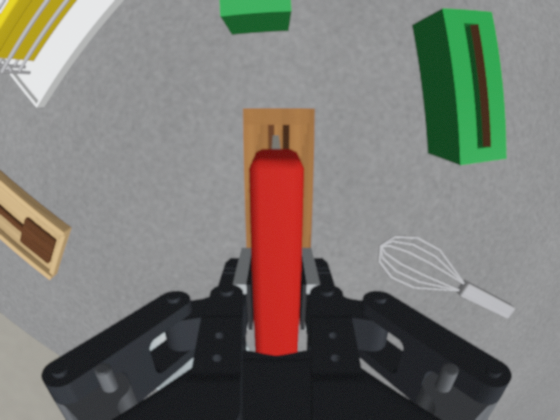

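View pics/sc2.png

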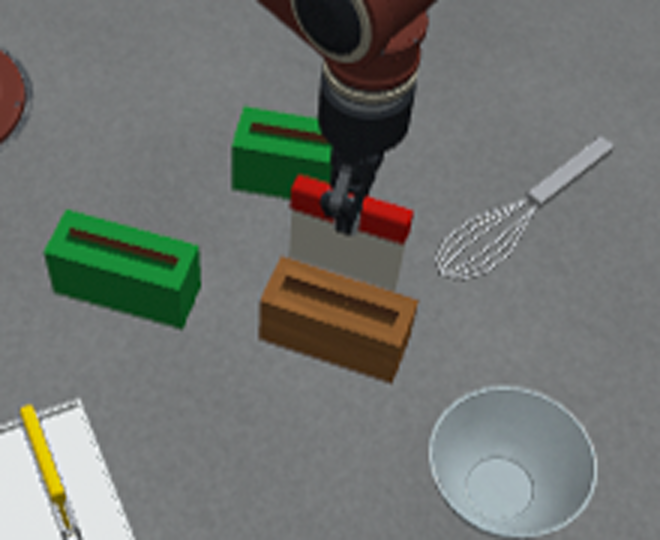

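The blade is over the brown block: slot end at (278,135) in the wrist view, block at (338,315) in the crop. Now I'll measure the residual offset in the slot frame.

```bash
cat > off.py <<'E'
from m import *
f=load('wrist2');s=monitor.state()
a=np.radians(30.4);ex=np.array([np.cos(a),np.sin(a)]);ey=np.array([-ex[1],ex[0]])
o=np.array(s['tool_pos'])[:2]
def loc(uv,z): P=onplane(f,uv,z,True)[:,:2]-o; return np.c_[P@ex,P@ey]*1000
l,k=ndimage.label(brown(f)|False);b=l==l[115,260]
E1=[];E2=[]
for v in range(112,240,4):
    u=np.nonzero(b[v])[0]; E1.append((u[0]-.5,v));E2.append((u[-1]+.5,v))
L=loc(E1,.075);Rr=loc(E2,.075);
print('block side edges',np.polyfit(L[:,0],L[:,1],1),np.polyfit(Rr[:,0],Rr[:,1],1), (L[:,1]+Rr[:,1]).mean()/2,np.ptp(np.r_[L[:,1].mean(),Rr[:,1].mean()]))
fv=[(u,np.nonzero(b[:,u])[0][0]-.5) for u in range(250,310,5)];print('block far edge x',loc(fv,.075)[:,0].mean())
r=red(f);H1=[];H2=[]
for v in range(170,240,5):
    u=np.nonzero(r[v])[0];H1.append((u[0]-.5,v));H2.append((u[-1]+.5,v))
for z in(.237,.22):
    A=loc(H1,z);B=loc(H2,z);print('handle',z,'mid',((A+B)/2)[:,1].mean(),'w',(B-A)[:,1].mean(),'slope',np.polyfit(A[:,0],(A+B)[:,1]/2,1)[0])
    fv=[(u,np.nonzero(r[:,u])[0][0]-.5) for u in range(266,288,3)];print('handle far x',loc(fv,z)[:,0].mean())
g=cv2.cvtColor(f['color'],cv2.COLOR_RGB2HSV)
for v in range(126,146,3): print(v,f['color'][v,262:296].sum(1).tolist())
E
python3 off.py
```

```text
block side edges [ 2.29537920e-03 -2.54270976e+01] [-2.05487836e-03  3.05498275e+01] 2.559370447290873 56.05063010821141
block far edge x -72.75781261874198
handle 0.237 mid 0.6735760340231371 w 18.750055466357445 slope 0.0032404361984453237
handle far x -57.48540057720997
handle 0.22 mid 0.6965203442466331 w 21.591544597342544 slope 0.0032404361984458147
handle far x -55.056926594878696
126 [340, 344, 344, 347, 341, 317, 272, 234, 227, 226, 236, 268, 326, 363, 373, 368, 368, 366, 361, 342, 288, 215, 167, 153, 158, 164, 206, 278, 339, 358, 367, 372, 379, 379]
129 [340, 343, 346, 347, 340, 314, 268, 234, 217, 219, 229, 265, 318, 363, 375, 370, 370, 364, 353, 331, 280, 198, 153, 146, 145, 150, 193, 276, 333, 362, 371, 375, 379, 382]
132 [339, 345, 344, 346, 338, 309, 265, 236, 224, 223, 230, 264, 324, 363, 374, 369, 367, 359, 346, 321, 271, 201, 155, 148, 145, 151, 197, 278, 335, 362, 369, 373, 379, 381]
135 [341, 341, 347, 347, 341, 316, 270, 233, 226, 233, 262, 304, 339, 364, 370, 367, 367, 358, 347, 321, 270, 200, 160, 147, 138, 156, 199, 273, 336, 361, 371, 374, 378, 380]
138 [342, 342, 347, 349, 341, 316, 273, 239, 228, 252, 298, 338, 349, 354, 355, 357, 359, 357, 351, 324, 272, 200, 158, 148, 146, 150, 198, 275, 337, 358, 371, 372, 378, 381]
141 [341, 345, 347, 348, 343, 315, 269, 238, 230, 262, 309, 341, 353, 355, 352, 355, 352, 350, 341, 319, 269, 195, 154, 144, 145, 150, 201, 288, 340, 363, 371, 373, 379, 379]
144 [345, 346, 350, 350, 339, 316, 274, 239, 232, 263, 317, 343, 352, 354, 353, 355, 351, 354, 345, 322, 269, 198, 161, 142, 139, 151, 208, 286, 347, 362, 370, 373, 381, 381]
```

```bash
cat >> off.py <<'E'
print('----')
for v in (130,138,141,144,147): print(v,g[v,264:294,1].tolist())
for u,v,z in((278.5,132,.075),(279,132,.075)): print(loc([(u,v)],z))
for v in(140,145): print(v,[loc([(u,v)],.13)[0,1].round(2) for u in(272,274,276,278,280,282)],loc([(276,v)],.13)[0,0])
E
python3 off.py | sed -n '/----/,$p'
```

```text
----
130 [143, 144, 146, 144, 147, 149, 149, 151, 151, 147, 146, 146, 141, 140, 142, 143, 145, 147, 151, 155, 156, 151, 151, 152, 149, 149, 146, 144, 144, 141]
138 [144, 143, 144, 146, 149, 149, 143, 115, 64, 32, 19, 17, 19, 27, 59, 101, 130, 145, 147, 151, 148, 150, 151, 150, 154, 152, 145, 147, 142, 144]
141 [144, 144, 144, 148, 152, 148, 140, 105, 57, 28, 17, 19, 19, 19, 40, 81, 120, 141, 149, 152, 153, 149, 154, 159, 156, 148, 146, 146, 143, 144]
144 [143, 143, 147, 146, 149, 142, 137, 99, 52, 28, 19, 17, 17, 19, 31, 64, 104, 132, 146, 150, 141, 152, 159, 152, 147, 147, 142, 146, 143, 144]
147 [149, 149, 148, 148, 151, 153, 132, 93, 53, 34, 28, 28, 27, 28, 33, 52, 91, 128, 147, 156, 159, 169, 165, 157, 156, 152, 145, 147, 145, 141]
[[-53.75060757   2.68311237]]
[[-53.75125454   3.1023166 ]]
140 [np.float64(-2.12), np.float64(-0.77), np.float64(0.58), np.float64(1.92), np.float64(3.27), np.float64(4.61)] -52.2822436644662
145 [np.float64(-2.12), np.float64(-0.77), np.float64(0.58), np.float64(1.93), np.float64(3.27), np.float64(4.62)] -48.87532334537565
```

The wrist view shows the slot about 2.3 mm to the +y (across) side of the blade, with along-slot position and angle fine. I'll shift and lower to just above the mouth, then re-measure.

{"name": "arm_command", "arguments": {
  "rows": [
    [19.2,[-0.004,0.006,-0.01],[0,0,0]],
    [19.2,[-0.004,0.006,-0.03],[0,0,0]],
    [19.2,[-0.004,0.006,-0.055],[0,0,0]],
    [19.2,[-0.004,0.006,-0.08],[0,0,0]],
    [19.2,[-0.004,0.006,-0.1],[0,0,0]],
    [19.2,[-0.004,0.006,-0.115],[0,0,0]],
    [19.2,[-0.004,0.006,-0.12],[0,0,0]],
    [19.2,[-0.004,0.006,-0.12],[0,0,0]],
    [19.2,[-0.004,0.006,-0.12],[0,0,0]]
  ]
}}

```text
time: 9.52
tool_pos: [0.5552, 0.1622, 0.1705]
tool_rot: [0.0, -0.262, 0.965, -0.0]
contact_force: [0.1, 0.3, -1.8]
gripper_width: 0.226
grasp_force: 22.8
```

```bash
python3 - <<'E'
from m import *
s=monitor.state();print(s['tool_pos'],s['contact_force'])
f=grab('wrist','w3');save(cv2.resize(f['color'][80:200,200:350],None,fx=5,fy=5,interpolation=cv2.INTER_CUBIC),'w3')
E
```

```text
[0.55519077 0.16218754 0.17051547] [ 0.05955959  0.2818784  -1.75513796]
```

View pics/w3.png

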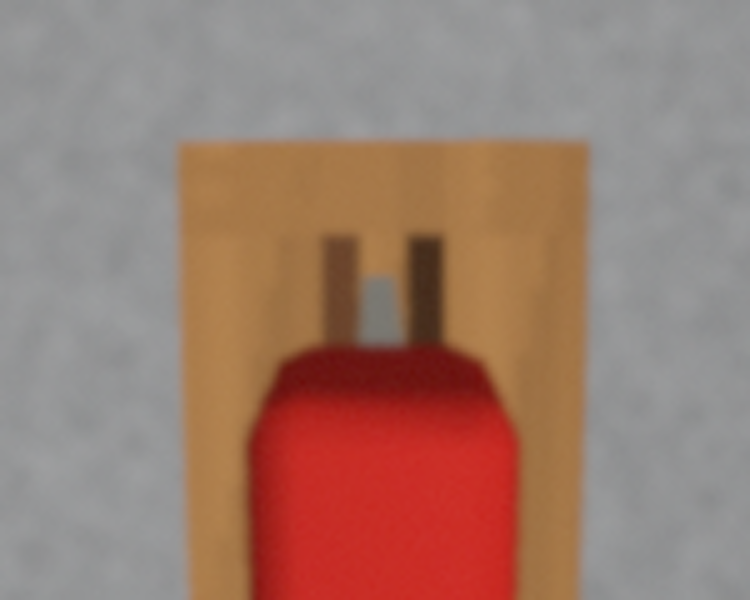

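Crop: the slot mouth spans 323–442 (middle 382) and the blade corner is at 362–397 (middle 380), so the blade is within about 0.4 mm of centre. One quick check along the slot before inserting.

```bash
python3 - <<'E'
from m import *
f=load('w3');s=monitor.state();a=np.radians(30.4);o=np.array(s['tool_pos'])[:2]
ex=np.array([np.cos(a),np.sin(a)])
for nm,v,z in(('blade end',80+277/5,.0885),('slot end',80+237/5,.075),('block edge',80+142/5,.075)): print(nm,(onplane(f,(276,v-.4),z,True)[0,:2]-o)@ex*1000)
E
python3 go.py 0.556 0.161 0.1 30.4
```

```text
blade end -55.58483910920445
slot end -60.369889650377345
block edge -74.32174370669323
t 9.5667 pos [0.5554 0.1622 0.1708] yawY 120.35 Z [ 7.e-04  1.e-04 -1.e+00] j [ 0.16 -0.01  1.78 -0.    1.37 -1.94] F [-0.5  -0.24 -1.98] w 0.23127696159435798 g 22.7634260058403
shift [ 0.0022 -0.0041 -0.2361] turn [-0.0001  0.0004  0.0006]
```

{"name": "arm_command", "arguments": {
  "rows": [
    [19.2,[0.002,0.003,-0.006],[0,0,0]],
    [19.2,[0.002,0.003,-0.016],[0,0,0]],
    [19.2,[0.002,0.003,-0.028],[0,0,0]],
    [19.2,[0.002,0.003,-0.04],[0,0,0]],
    [19.2,[0.002,0.003,-0.052],[0,0,0]],
    [19.2,[0.002,0.003,-0.064],[0,0,0]],
    [19.2,[0.002,0.003,-0.076],[0,0,0]],
    [19.2,[0.002,0.003,-0.084],[0,0,0]],
    [19.2,[0.002,0.003,-0.088],[0,0,0]],
    [19.2,[0.002,0.003,-0.088],[0,0,0]]
  ]
}}

```text
time: 10.4
tool_pos: [0.5554, 0.163, 0.1435]
tool_rot: [-0.0, -0.262, 0.965, 0.0]
contact_force: [0.4, -0.6, -2.5]
gripper_width: 0.227
grasp_force: 22.8
```

{"name": "arm_command", "arguments": {
  "rows": [
    [19.2,[0,0,-0.008],[0,0,0]],
    [19.2,[0,0,-0.02],[0,0,0]],
    [19.2,[0,0,-0.033],[0,0,0]],
    [19.2,[0,0,-0.046],[0,0,0]],
    [19.2,[0,0,-0.059],[0,0,0]],
    [19.2,[0,0,-0.07],[0,0,0]],
    [19.2,[0,0,-0.078],[0,0,0]],
    [19.2,[0,0,-0.082],[0,0,0]],
    [19.2,[0,0,-0.082],[0,0,0]]
  ]
}}

```text
time: 11.15
tool_pos: [0.5554, 0.163, 0.1189]
tool_rot: [-0.0, -0.262, 0.965, 0.0]
contact_force: [0.4, 0.4, -1.3]
gripper_width: 0.232
grasp_force: 22.8
```

{"name": "arm_command", "arguments": {
  "rows": [
    [19.2,[0,0,-0.008],[0,0,0]],
    [19.2,[0,0,-0.018],[0,0,0]],
    [19.2,[0,0,-0.028],[0,0,0]],
    [19.2,[0,0,-0.038],[0,0,0]],
    [19.2,[0,0,-0.046],[0,0,0]],
    [19.2,[0,0,-0.05],[0,0,0]],
    [19.2,[0,0,-0.05],[0,0,0]],
    [19.2,[0,0,-0.05],[0,0,0]]
  ]
}}

```text
time: 11.82
tool_pos: [0.5556, 0.1631, 0.1043]
tool_rot: [-0.0, -0.262, 0.965, 0.0]
contact_force: [-0.6, 0.1, -1.0]
gripper_width: 0.233
grasp_force: 22.8
```

{"name": "arm_command", "arguments": {
  "rows": [
    [19.2,[0,0,-0.002],[0,0,0]],
    [19.2,[0,0,-0.004],[0,0,0]],
    [19.2,[0,0,-0.006],[0,0,0]],
    [19.2,[0,0,-0.006],[0,0,0]]
  ]
}}

```text
time: 12.15
tool_pos: [0.5557, 0.163, 0.1026]
tool_rot: [-0.0, -0.262, 0.965, 0.0]
contact_force: [0.3, 0.3, -1.3]
gripper_width: 0.231
grasp_force: 22.8
```

{"name": "arm_command", "arguments": {
  "rows": [
    [19.2,[0,0,-0.002],[0,0,0]],
    [19.2,[0,0,-0.004],[0,0,0]],
    [19.2,[0,0,-0.004],[0,0,0]]
  ]
}}

```text
time: 12.4
tool_pos: [0.5556, 0.1631, 0.1012]
tool_rot: [-0.0, -0.262, 0.965, 0.0]
contact_force: [0.7, 0.3, -1.7]
gripper_width: 0.232
grasp_force: 22.8
```

{"name": "arm_command", "arguments": {
  "rows": [
    [19.2,[0,0,-0.001],[0,0,0]],
    [19.2,[0,0,-0.002],[0,0,0]],
    [19.2,[0,0,-0.002],[0,0,0]]
  ]
}}

```text
time: 12.65
tool_pos: [0.5557, 0.1631, 0.1011]
tool_rot: [0.0, -0.262, 0.965, -0.0]
contact_force: [-0.9, -0.3, -0.7]
gripper_width: 0.235
grasp_force: 23.0
```

{"name": "arm_command", "arguments": {
  "rows": [
    [19.2,[0,0,-0.001],[0,0,0]],
    [19.2,[0,0,-0.002],[0,0,0]],
    [19.2,[0,0,-0.002],[0,0,0]]
  ]
}}

```text
time: 12.9
tool_pos: [0.5559, 0.1631, 0.101]
tool_rot: [0.0, -0.262, 0.965, -0.0]
contact_force: [-3.4, -0.4, 5.3]
gripper_width: 0.231
grasp_force: 23.7
```

{"name": "arm_command", "arguments": {
  "rows": [
    [19.2,[0,0,-0.001],[0,0,0]],
    [19.2,[0,0,-0.002],[0,0,0]],
    [19.2,[0,0,-0.002],[0,0,0]]
  ]
}}

```text
time: 13.15
tool_pos: [0.556, 0.1631, 0.1011]
tool_rot: [0.0, -0.262, 0.965, -0.0]
contact_force: [-5.1, -0.7, 8.1]
gripper_width: 0.23
grasp_force: 24.1
```

The cutter is on the floor of the slot at 8 N. Releasing gently.

{"name": "arm_command", "arguments": {
  "rows": [
    [20,[0,0,0.002],[0,0,0]],
    [21,[0,0,0.003],[0,0,0]],
    [23,[0,0,0.003],[0,0,0]],
    [27,[0,0,0.003],[0,0,0]],
    [34,[0,0,0.003],[0,0,0]],
    [42,[0,0,0.003],[0,0,0]],
    [48,[0,0,0.003],[0,0,0]],
    [48,[0,0,0.003],[0,0,0]]
  ]
}}

```text
time: 13.82
tool_pos: [0.5556, 0.1631, 0.1004]
tool_rot: [-0.0, -0.262, 0.965, 0.0]
contact_force: [0.2, -0.2, 0.5]
gripper_width: 0.563
grasp_force: 0.0
```

{"name": "arm_command", "arguments": {
  "rows": [
    [48,[0,0,0.02],[0,0,0]],
    [48,[0,0,0.06],[0,0,0]],
    [48,[0,0,0.11],[0,0,0]],
    [48,[0,0,0.18],[0,0,0]],
    [48,[0,0,0.25],[0,0,0]],
    [48,[0,0,0.32],[0,0,0]],
    [48,[0,0,0.4],[0,0,0]],
    [48,[0,0,0.45],[0,0,0]],
    [48,[0,0,0.45],[0,0,0]],
    [48,[0,0,0.45],[0,0,0]]
  ]
}}

```text
time: 14.65
tool_pos: [0.5564, 0.1632, 0.2376]
tool_rot: [0.002, -0.262, 0.965, -0.0]
contact_force: [0.4, 0.6, -1.3]
gripper_width: 0.562
grasp_force: 0.0
```

```bash
python3 - <<'E'
from m import *
s=monitor.state();print(s['time'],s['tool_pos'],s['contact_force'])
f=grab('scene','s4');q=red(f);C=cloud(f)
l,k=ndimage.label(q)
for i in range(1,k+1):
    m=l==i
    if m.sum()>60:
        P=C[m]; z=np.percentile(P[:,2],[50,90]);print(z,rect(P[abs(P[:,2]-z[1])<.006]))
save(cv2.resize(f['color'][80:300,140:420],None,fx=2.8,fy=2.7),'s4')
E
```

```text
14.65 [0.55641999 0.16319981 0.2375518 ] [ 0.43251062  0.59143892 -1.34398654]
[0.13164971 0.13389888] (array([556.6, 162. ]), array([109.8,  19.8]), 30.9)
[0.0735704  0.07582284] (array([ 415. , -403.2]), array([69.2, 13.7]), -50.6)
```

View pics/s4.png

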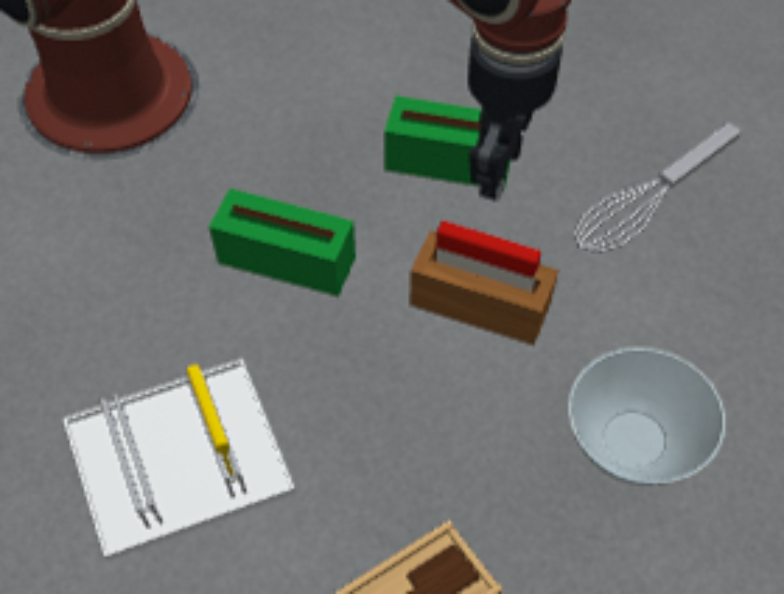

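The cutter is seated in the wooden block (crop 487,262). Its top is at about 0.132–0.134 m, as it should be when fully in. The scraper, bowl, whisk and spoon rest are where they were.

```bash
python3 -c "
from plant import manip; print(manip.job_done())"
```

```text
the job is handed in; nothing more can be done
None
```

The red-handled cutter is fully in the wooden block's slot and released, at about 25 N peak grip and about 8 N on the slot floor; nothing else was moved, and the job is handed in with no verdict shown.

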